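Lift a flared metal tray with a spatula and set it on the engraving board

ROBOT

A 6-joint arm with a two-finger parallel gripper is mounted at the origin on the work surface. World frame = base frame: x ahead of the robot, y to its left, z up, the work surface at z = 0. Lengths are in m, angles in rad, forces in N, time in s.
With the tool pointing down it reaches from about 0.425 to 1.125 m from the base axis. Payload 14.9 kg.
Tool frame: the origin (TCP) lies midway between the tips of the shut fingers; the grasp point (between the pads) lies 19 mm behind it (robot.grasp_offset is the distance from the TCP to the grasp point, in m); z points along the fingers, y is the line along which they close (so a half turn about z gives the same grasp; the last joint's range is limited). The gripper opens to 91 mm and grips with 3 to 60 N. Pads are 32 mm wide; open, the fingers measure 118 mm over their backs; the gripper's body (76 mm by 178 mm) begins 60 mm behind the grasp point.
Start: joints at [-1.368, 0.379, 1.734, -0, 1.028, -0.033], TCP at [0.164, -0.681, 0.214] pointing down, gripper open.
Joint ranges: [-2.77, 2.77], [-0.74, 2.19], [0, 2.66], [-1.06, 4.2], [0.31, 2.87], [-3.08, 3.08]. Speed limits (rad/s): [1.89, 1.89, 2.39, 3.14, 3.14, 3.14].

INTERFACE

Orientations are given as a rotation vector (axis times angle).
In Python, from bench import robot, solver, imaging, readout gives the robot as it stands. Calls block until the motion is done:
- robot.move_ptp(position, orientation): joint-space move of the TCP to a pose.
- robot.movel(position, rot=None, velocity=0.15, threshold=None): straight line of the TCP; rot=None keeps the orientation; velocity is the mean speed in m/s. With threshold (N) it stops when the force on the tool has changed by that much, and returns True; else False.
- robot.set_joints(angles): joint-space move.
- robot.open_gripper() and robot.grasp(force=None): open the fingers fully, or close them until they stop; force is the grip in N (None keeps the last).
- robot.sleep(seconds).
- solver.inverse_kinematics(position, orientation): joint angles nearest the present ones, or None.
- imaging.camera(name): name is "scene" or "top" or "wrist"; returns the picture (420x560x3 uint8, red, green, blue); there is no depth.
- imaging.camera_info(name): a dict with "camera_matrix" (3x3 intrinsics, pixels), "k1" (the pictures are not rectified: a ray, as slopes to the right and down, at radius r is drawn at 1 + k1 r^2 times it, then the intrinsics apply), "cam_to_world" (4x4, takes a point from camera to world coordinates). Camera axes: x right, y down, z forward; pixel columns grow to the right and rows downward; lengths in m; the calibration is good to about 2 mm. A picture is of the moment at which its call begins: read the wrist's pose just before it. camera_info takes no time and is no camera call; for the wrist camera it gives the pose at the moment of the call.
A pose or a line that the arm cannot do raises robot.PlanningError and nothing moves.
- robot.job_done(): hands the job in; it is judged then, once.
Readings, each from a call of its own:
- readout.current_time(): time.
- readout.current_joint_positions(): joint angles.
- readout.current_joint_vel(): joint speeds.
- readout.current_joint_torque(): joint torques, N m.
- readout.current_ee_pos(): TCP position.
- readout.current_eef_rot(): TCP orientation.
- readout.current_contact_force(): force on the tool from outside, world axes, zero at the start.
- readout.current_wrist_torque(): the same for the moment, N m.
- readout.current_width(): finger opening in m.
- readout.current_grip_force(): force on a finger pad.
Only numpy, scipy, OpenCV 4.12 (cv2) and the standard library are available. Lean on these libraries where they do the work, as an engineer would, in place of code of your own. Each camera call takes 0.05 s, during which the arm holds its last target. There are 200 camera calls.

TASK

Take the spatula by its handle, tip its blade down over the low front curb of the wooden bench frame, slide it under the flared metal tray lying in there (ease it in: the tray runs up against the clamped back bar, which must not be rammed hard) until its rim is up against the spatula's heel, and carry the tray level on the blade to the engraving board. Lower it there without dropping it and draw the blade out, so that the tray is left flat on the board, square, centred from side to side and drawn back against both steel pins (if it stops short, press a fingertip on it and drag it back). Then set the spatula down on the open bench, flat on its blade; lift the tray only with the spatula, never tip it steeply, and leave the other tools where they are.

Things in the scene. Friction and masses are not known exactly. Their poses are not given: they have to be found in the camera images.
- tray: Square engraved aluminium tray: flat 95 x 95 mm base 2.5 mm thick, rims on all sides flared up at 15 degrees: 122 x 122 mm over the rims, 6 mm high, the rim's lower outer edge 3.6 mm up. 0.17 to 0.35 kg. Origin: centre of the base's underside; x, y square to its sides (x about along the frame's x), z up. Lies on the bench, up to 90 mm short of the back bar, turned up to 0.12 rad.
- spatula: Lifting spatula standing flat on its steel blade, 100 (x) x 64 (y) x 2 mm, with a raised wooden handle. Origin: centre of the blade's underside; x to the square tip (edge at x = +50 mm), z up. At the blade's rear (x = -47 mm) an upright heel, 50 mm wide, 14 mm high: a tray fully on the blade has its rim against it. 9 mm neck up to the handle. 0.22 kg, stands stably by itself.
- spatula_grip (a point): Point to hold on the spatula's handle: on the handle's axis, at x = -95 mm, z = 51 mm in the spatula's frame. The handle is a level wooden bar 22 mm wide (y), 26 mm high (z 38 to 64 mm), running from x = -80 to -195 mm; same axes as the spatula.
- frame: Bench frame, fixed, no floor: front curb strip and two side curbs, 12 mm wide, 8 mm high; inside them x begins at -145 mm, y from -92 to +92 mm. Between the side curbs a wooden back bar 182 mm long, 26 mm wide and high, two dark bolt heads on top, clamped with its near face anywhere from x = +90 to +130 mm: feel for it. Origin: on the bench, mid-width; x from front curb to bar, z up.
- board: Engraving board, fixed: wooden, on two battens, 150 (x) x 170 (y) mm, top face 28 mm above the bench. Two steel pins, 8 mm in diameter, stand 14 mm high on it near its robot-side edge at x = -60 mm, y = +46 and -46 mm, leaving 84 mm between them for the blade. Origin: on the bench under the board's centre; x points away from the pins (and the robot), z up.
- home (a point): Point on the board's top face (x = +5 mm, y = 0, z = 28 mm in the board's frame): where the tray's origin is when its rim rests against both pins and it is centred.
- stone: Grey sharpening stone 95 x 35 x 18 mm, lying flat. A bystander.
- jar: Small amber jar, 40 mm in diameter, 45 mm high. A bystander. Origin at its underside.
- rule: Steel rule 200 x 22 x 3 mm, lying flat at the left. A bystander.
- wax: Red wax block 90 x 50 x 28 mm at the right. A bystander.
- burnisher: Red-handled burnisher, 150 mm long, lying at the right. A bystander.

How it is judged:
By the outcome, as a careful person would: the job done as asked, in the order asked, and still so for the second after the job is handed in, with the robot touching nothing.
It also fails if it takes over 72 s, if anything falls off the work surface, if the arm or the gripper's body presses on something with over 40 N, if the wrist force passes 120 N, or if a joint passes its speed limit or range.

## Working session

There is one attempt and no reset: what is moved stays moved. The work goes in short steps, each a Python script; the robot and the scene stay as the last script left them, time stands still between calls to the robot, and variables do not carry over. Pictures are saved under pics/ and viewed, at most 10 in all, crops included, and the job is handed in when it is done.

```bash
ls; mkdir -p pics; python3 - <<'E'
from bench import robot, solver, imaging, readout
import cv2, numpy as np
for n in ("top","scene"):
    im=imaging.camera(n); cv2.imwrite(f"pics/{n}0.png",im[:,:,::-1])
    i=imaging.camera_info(n); print(n,np.round(i["camera_matrix"],1).tolist(),i["k1"],np.round(i["cam_to_world"],3).tolist())
i=imaging.camera_info("wrist"); print(np.round(i["camera_matrix"],1).tolist(),i["k1"],np.round(i["cam_to_world"],3).tolist())
print(readout.current_time(),readout.current_eef_rot(),readout.current_ee_pos(),robot.grasp_offset)
E
```

```text
pics
top [[442.8, 0.0, 276.1], [0.0, 442.8, 211.4], [0.0, 0.0, 1.0]] -0.12737396491608016 [[-0.002, -0.999, 0.05, 0.538], [-1.0, 0.001, -0.014, 0.019], [0.014, -0.05, -0.999, 1.32], [0.0, 0.0, 0.0, 1.0]]
scene [[412.7, 0.0, 278.0], [0.0, 412.7, 211.1], [0.0, 0.0, 1.0]] -0.00031084611075574945 [[0.832, 0.473, -0.29, 0.95], [0.555, -0.707, 0.439, -0.487], [0.003, -0.526, -0.85, 1.019], [0.0, 0.0, 0.0, 1.0]]
[[352.4, 0.0, 279.2], [0.0, 352.4, 213.7], [0.0, 0.0, 1.0]] 0.019425794892842657 [[0.233, -0.941, -0.247, 0.234], [-0.972, -0.226, -0.058, -0.665], [-0.001, 0.253, -0.967, 0.384], [0.0, 0.0, 0.0, 1.0]]
0.1 [-3.11884971e+00 -3.69455541e-01  1.44402683e-04] [ 0.16347206 -0.68028942  0.21336786] 0.0188
```

View pics/top0.png

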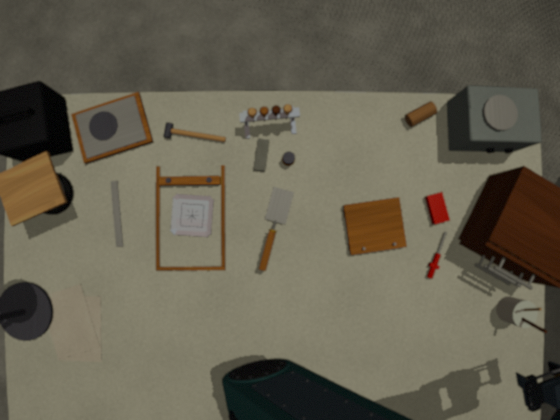

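View pics/scene0.png

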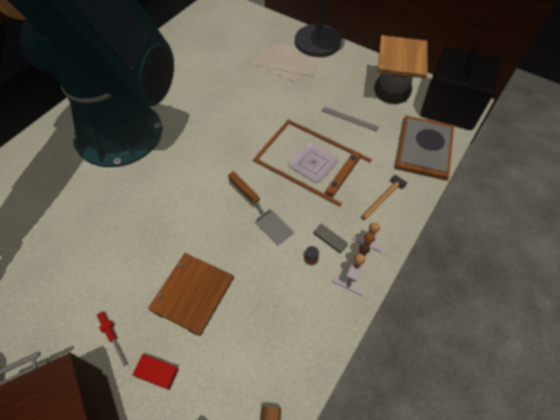

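```bash
cat > h.py <<'E'
from bench import robot, solver, imaging, readout
import cv2, numpy as np
from scipy.spatial.transform import Rotation as R
def unproj(info, uv, z):
    """pixels -> world points on plane of height z"""
    K=np.array(info["camera_matrix"]); T=np.array(info["cam_to_world"]); out=[]
    for u,v in np.atleast_2d(uv):
        d=np.array([(u-K[0,2])/K[0,0],(v-K[1,2])/K[1,1]]); s=d.copy()
        for _ in range(10): s=d/(1+info["k1"]*(s@s))
        r=T[:3,:3]@[s[0],s[1],1]; out.append(T[:3,3]+r*(z-T[2,3])/r[2])
    return np.array(out)
def rot(yaw,pitch=0.0):
    """tool down, tool x at heading yaw; pitch>0 tips a held blade's tip down"""
    return (R.from_euler('z',yaw)*R.from_euler('y',pitch)*R.from_euler('x',np.pi)).as_rotvec()
def shot(name,pre="wrist"):
    i=imaging.camera_info(pre); im=imaging.camera(pre)
    cv2.imwrite(f"pics/{name}.png",im[:,:,::-1]); np.save(f"pics/{name}.npy",i,allow_pickle=True); return im,i
def load(name): return cv2.imread(f"pics/{name}.png"), np.load(f"pics/{name}.npy",allow_pickle=True).item()
E
python3 - <<'E'
from h import *
t=imaging.camera_info("top")
p=unproj(t,[(280,205),(190,218),(375,226),(364,249),(390,247)],0.01)
print(np.round(p,3).tolist()); print(np.round(unproj(t,[(264,268)],.05),3))
for k,(c) in enumerate(((p[2]+[-.02,0,0]),p[0]+[-.08,0,0],p[1]+[0.0,0,0])):
    robot.move_ptp([c[0]+.03,c[1],0.17],rot(0)); shot(f"w{k}")
print(readout.current_time(),readout.current_eef_rot())
a=[cv2.imread(f"pics/w{k}.png") for k in range(3)]
cv2.imwrite("pics/m01.png",np.vstack([a[0][:300],a[1][:300]]))
E
```

```text
[[0.623, -0.011, 0.01], [0.585, 0.256, 0.01], [0.56, -0.295, 0.01], [0.492, -0.261, 0.01], [0.497, -0.34, 0.01]]
[[0.44  0.036 0.05 ]]
4.4167 [ 3.14134478e+00 -2.11638427e-03 -3.71812898e-04]
```

View pics/m01.png

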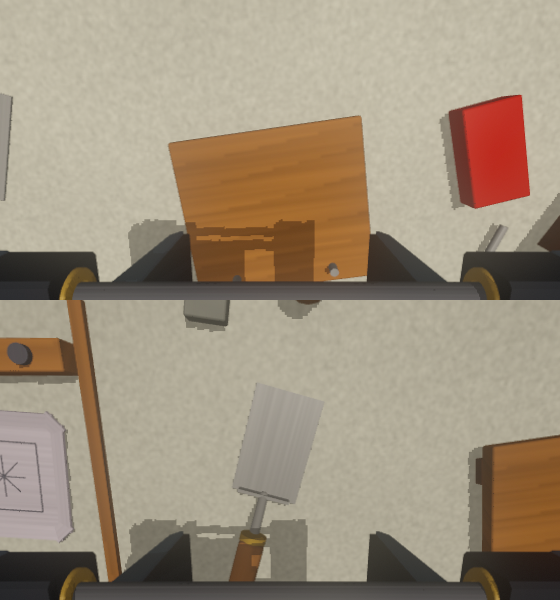

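View pics/w2.png

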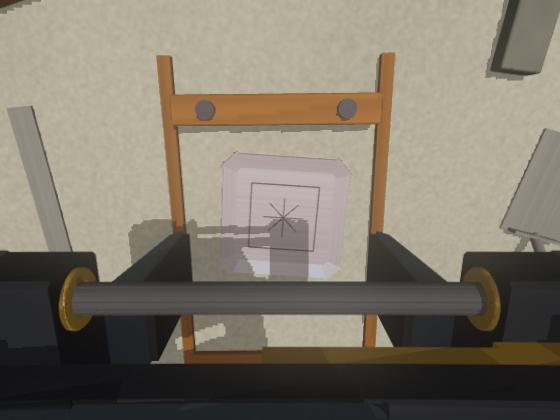

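```bash
python3 - <<'E'
from h import *
f=lambda n,uv,z:unproj(load(n)[1],uv,z)
a=f("w0",[(169,143),(361,116)],.028); d=a[0]-a[1]; yb=np.arctan2(-d[0],d[1]); m=a.mean(0)
print("board yaw",yb,"width",np.linalg.norm(d),"c",m-0.075*np.array([np.cos(yb),np.sin(yb),0]))
print("pins top",f("w0",[(333,267),(237,278)],.042))
s=f("w1",[(258,83),(324,102),(233,188),(297,203)],.002); 
d=(s[0]+s[1]-s[2]-s[3])/2; print("spat yaw",np.arctan2(d[1],d[0]),"c",s.mean(0),"len",np.linalg.norm(d),np.linalg.norm(s[0]-s[1]),np.linalg.norm(s[2]-s[3]))
print("handle",f("w1",[(240,282)],.064))
q=f("w2",[(251,183),(319,187),(315,250),(249,246)],.0025); d=q[0]+q[1]-q[2]-q[3]
print("tray c",q.mean(0),f("w2",[(283,217)],.0025),"yaw",np.arctan2(d[1],d[0]))
print("curbs L/R inner", f("w2",[(173,57),(177,150),(382,57),(377,150)],.008))
print("front inner",f("w2",[(200,350),(260,350)],.008),"bar near top",f("w2",[(175,125),(382,122)],.026))
E
```

```text
board yaw 0.13470864118702644 width 0.16715636383170576 c [ 0.56126106 -0.29413382  0.028     ]
pins top [[ 0.5140799  -0.34596955  0.042     ]
 [ 0.50330402 -0.25811087  0.042     ]]
spat yaw -0.25384952937771793 c [ 0.6236176  -0.01217851  0.002     ] len 0.0986437830969678 0.062364351033407366 0.0643506609780011
handle [[0.51340574 0.02003642 0.064     ]]
tray c [0.59537246 0.24881852 0.0025    ] [[0.59562116 0.24932883 0.0025    ]] yaw -0.04403994436748095
curbs L/R inner [[0.74139618 0.34523657 0.008     ]
 [0.66178253 0.34799231 0.008     ]
 [0.74119104 0.1635499  0.008     ]
 [0.66155093 0.1621204  0.008     ]]
front inner [[0.44827796 0.33889101 0.008     ]
 [0.44802573 0.27406519 0.008     ]] bar near top [[0.68444898 0.34293908 0.026     ]
 [0.68672706 0.16445042 0.026     ]]
```

```bash
cat >> h.py <<'E'
ZT=0.0322
def tcp(tip,yaw,pitch=0.0):
    """TCP position for the held spatula's tip edge (underside) at tip"""
    return np.array(tip)+(R.from_euler('z',yaw)*R.from_euler('y',pitch)).apply([-.145,0,ZT])
E
python3 - <<'E'
from h import *
robot.move_ptp([.50,-.295,.17],rot(0.12)); shot("b1")
y=-.254; g=[.5317,.0125,ZT]
robot.move_ptp([g[0],g[1],.11],rot(y)); robot.movel(g,velocity=.08)
robot.grasp(60); print(readout.current_width(),readout.current_grip_force(),readout.current_ee_pos(),readout.current_contact_force())
robot.movel([g[0],g[1],.10],velocity=.1); robot.sleep(.3)
print(readout.current_width(),readout.current_contact_force(),readout.current_wrist_torque(),readout.current_time())
shot("g1")
a=[cv2.imread(f"pics/{k}.png") for k in("b1","g1")]
cv2.imwrite("pics/m2.png",np.vstack([a[0][:300],a[1][:300]]))
E
```

```text
0.022170659760018443 59.94340717792511 [0.5316989  0.01252897 0.03217216] [ 0.40075126  0.06155582 -0.94774879]
0.02164019972585675 [ 0.53098892  0.48390143 -2.63327688] [ 0.01364362  0.08438705 -0.02441393] 11.0
```

View pics/m2.png

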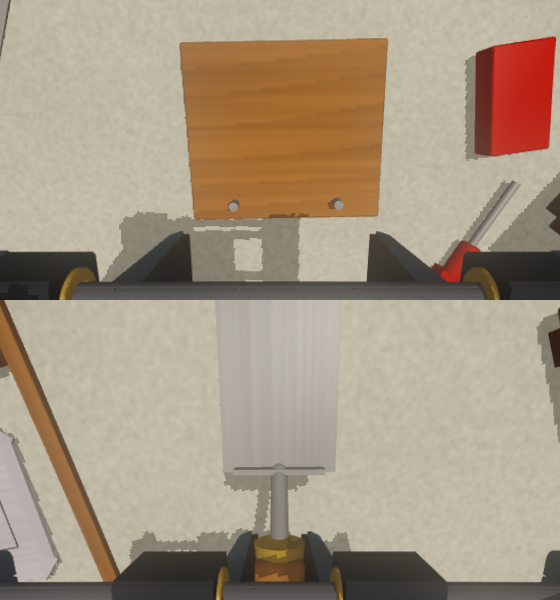

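```bash
python3 - <<'E'
from h import *
i=load("b1")[1]; c=unproj(i,[(180,43),(387,38),(378,215),(195,219)],.028); p=unproj(i,[(339,203),(233,205)],.042)
d=c[0]+c[1]-c[2]-c[3]; e=p[1]-p[0]; yb=np.arctan2(d[1],d[0]); ye=np.arctan2(-e[0],e[1])
print("board c",c.mean(0),"yaw",yb,ye,"pins mid",p.mean(0),np.linalg.norm(e),"c from pins",p.mean(0)+.06*np.array([np.cos(yb),np.sin(yb),0]))
i=load("g1")[1]; b=unproj(i,[(224,172),(336,172)],.0698).mean(0); T=np.array([.5317,.0125])
print("blade rear in tool", R.from_euler('z',.254).apply(np.r_[b[:2]-T,0]), "expect .045")
Y=.2495
robot.movel(tcp([.505,Y,.09],0,0),rot(0,0),velocity=.2)
robot.movel(tcp([.508,Y,.03],0,.2),rot(0,.2),velocity=.1)
hit=robot.movel(tcp([.510,Y,-.003],0,.2),velocity=.03,threshold=2.5)
q=readout.current_ee_pos(); print(hit,"tip z est",q[2]-tcp([0,0,0],0,.2)[2],readout.current_contact_force(),readout.current_time())
shot("i1")
E
```

```text
board c [ 0.5620652  -0.29387405  0.028     ] yaw 0.14220542316655288 0.13957864089062827 pins mid [ 0.50420576 -0.30180414  0.042     ] 0.09217235235266903 c from pins [ 0.56360011 -0.29330054  0.042     ]
blade rear in tool [ 0.0448125  -0.00182531  0.        ] expect .045
True tip z est -0.0011548337766404612 [-1.04697245  1.82435064  3.68807898] 14.1083
```

View pics/i1.png

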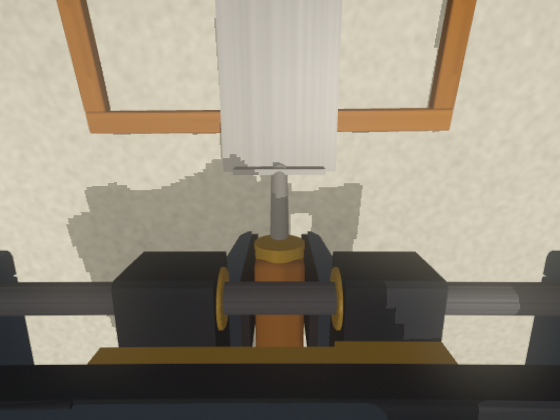

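```bash
python3 - <<'E'
from h import *
Y=.2495; z=-.0006
def step(x,p,v=.03,th=8,z=z):
    h=robot.movel(tcp([x,Y,z],0,p),rot(0,p),velocity=v,threshold=th)
    q=readout.current_ee_pos(); print(x,p,h,np.round(q-tcp([x,Y,z],0,p),4),np.round(readout.current_contact_force(),1),round(readout.current_time(),1)); return h
for x,p in ((.54,.2),(.556,.18),(.562,.12),(.57,.06),(.576,.02)):
    if step(x,p): break
shot("i2")
E
```

```text
0.54 0.2 True [-0.0279 -0.0003 -0.0004] [0.6 0.  4.1] 14.5
```

View pics/i2.png

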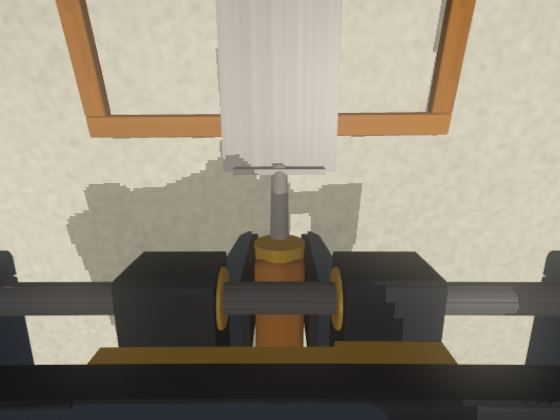

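```bash
cat >> h.py <<'E'
Y=.2495
def step(x,p,v=.03,th=12,z=0.0,yaw=0.0):
    t=tcp([x,Y,z],yaw,p); h=robot.movel(t,rot(yaw,p),velocity=v,threshold=th)
    q=readout.current_ee_pos(); print(x,p,h,np.round(1e3*(q-t),1),np.round(readout.current_contact_force(),1),round(readout.current_time(),1)); return h
E
python3 - <<'E'
from h import *
step(.514,.2,z=0)
step(.514,.2,z=-.0004)
for x,p in ((.54,.2),(.556,.18),(.562,.12),(.57,.06),(.576,.02)):
    if step(x,p,z=-.0004): break
E
```

```text
0.514 0.2 False [-0.3 -0.2 -0.2] [-0.6  0.3 -2.7] 14.8
0.514 0.2 False [-0.2 -0.1 -0.1] [-0.3 -0.  -1.3] 15.1
0.54 0.2 False [-0.1 -0.  -0. ] [ 0.   1.1 -3.9] 16.1
0.556 0.18 False [ 0.2  0.  -0. ] [-0.  -0.2 -2.2] 16.7
0.562 0.12 False [-0.2  0.   0.1] [-1.6 -1.  -1. ] 17.2
0.57 0.06 False [0.1 0.1 0.2] [-0.9 -1.  -0.7] 17.7
0.576 0.02 False [0.2 0.1 0.2] [-0.4 -0.9 -0.9] 18.1
```

```bash
python3 - <<'E'
from h import *
for x in np.r_[.584,.592:.641:.012,.646:.675:.006]:
    if step(x,.012,z=-.0002,th=7): break
shot("i3")
E
```

```text
0.584 0.012 False [0.4 0.1 0. ] [ 0.9  0.3 -2.7] 18.5
0.592 0.012 False [ 0.4  0.  -0. ] [-0.6 -0.3 -2.3] 18.9
0.604 0.012 False [ 0.3  0.  -0. ] [ 0.7  0.4 -2.5] 19.4
0.616 0.012 False [0.4 0.  0. ] [ 0.4  0.5 -1.6] 20.0
0.628 0.012 True [-7.3 -0.2 -0.2] [ 2.6 -0.2  0.2] 20.3
```

View pics/i3.png

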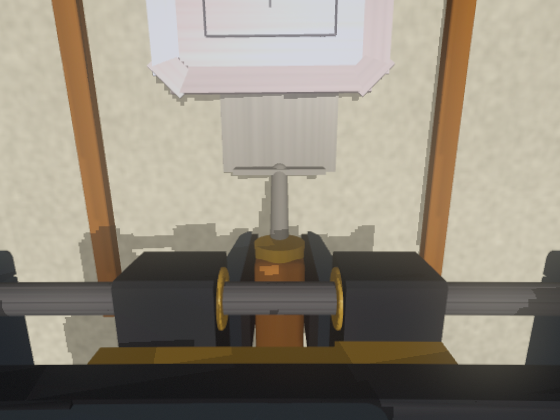

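```bash
python3 - <<'E'
from h import *
for x in np.r_[.628,.636,.644,.650:.668:.003]:
    if step(x,.008,z=0.0,th=14,v=.025) and x>.65: break
    f=readout.current_contact_force()
    if f[0]<-8: break
im,i=shot("i4")
c=im[140:180,274:286].mean(1).round(); print(c[:,0].tolist())
g=im[60:180,250]; print(g.tolist()[::4])
E
```

```text
0.628 0.008 False [-0.4 -0.2 -0.2] [-2.1 -0.4  0.2] 20.8
0.636 0.008 False [ 0.2 -0.  -0.1] [-0.4 -0.3 -1.8] 21.3
0.644 0.008 False [ 0.3  0.  -0. ] [ 0.5  0.4 -3.1] 21.7
0.65 0.008 False [0.3 0.  0. ] [-0.2  0.1 -5. ] 22.1
0.653 0.008 False [0.3 0.  0. ] [-0.1  0.7 -4.1] 22.4
0.656 0.008 False [0.2 0.  0. ] [-0.3 -0.2 -3.6] 22.7
0.659 0.008 False [-0.4 -0.1 -0.1] [-5.2  0.  -0.2] 22.9
0.662 0.008 True [-3.1 -0.5 -0.7] [-4.4  2.5  6.9] 23.1
[208.0, 208.0, 208.0, 208.0, 208.0, 208.0, 208.0, 208.0, 208.0, 208.0, 208.0, 208.0, 207.0, 207.0, 208.0, 207.0, 207.0, 207.0, 207.0, 207.0, 207.0, 207.0, 207.0, 190.0, 158.0, 141.0, 142.0, 144.0, 129.0, 149.0, 164.0, 162.0, 154.0, 150.0, 146.0, 144.0, 144.0, 144.0, 144.0, 143.0]
[[207, 209, 211], [202, 204, 206], [166, 165, 167], [208, 205, 206], [208, 206, 206], [208, 207, 208], [208, 205, 206], [208, 205, 206], [208, 204, 204], [208, 205, 205], [208, 204, 204], [208, 201, 201], [208, 204, 205], [124, 121, 124], [208, 203, 203], [208, 205, 205], [208, 202, 203], [208, 203, 204], [208, 206, 206], [208, 201, 201], [208, 203, 204], [208, 205, 205], [208, 202, 202], [208, 204, 204], [208, 205, 204], [208, 206, 205], [208, 206, 206], [112, 109, 102], [166, 161, 151], [142, 137, 124]]
```

```bash
python3 - <<'E'
from h import *
step(.6586,.0,z=0,th=None)
step(.6586,-.015,z=.003,th=None,v=.02)
print(readout.current_wrist_torque())
step(.6575,-.02,z=.03,th=None,v=.03)
robot.sleep(.2); print(readout.current_contact_force(),readout.current_wrist_torque(),readout.current_width())
step(.63,-.02,z=.09,th=None,v=.06)
robot.sleep(.2); print(readout.current_contact_force(),readout.current_wrist_torque(),readout.current_width())
shot("l1")
E
```

```text
0.6586 0.0 False [-0.2 -0.  -0.1] [-2.3 -0.1 -3.6] 23.4
0.6586 -0.015 False [-0.2 -0.1 -0. ] [-2.6 -0.4 -3.5] 23.7
[-0.08442627  0.84275414 -0.02879899]
0.6575 -0.02 False [-0.1 -0.1 -0.2] [ 0.1  0.6 -5.1] 24.7
[-0.44663161 -0.01823434 -4.40960524] [0.01830631 0.38108226 0.00641697] 0.021668808486436417
0.63 -0.02 False [-0.1 -0.1 -0.3] [ 0.1  0.5 -3.8] 26.2
[ 0.25637323 -0.32247919 -4.70074459] [0.01992643 0.36974357 0.01442359] 0.02153477637894902
```

View pics/l1.png

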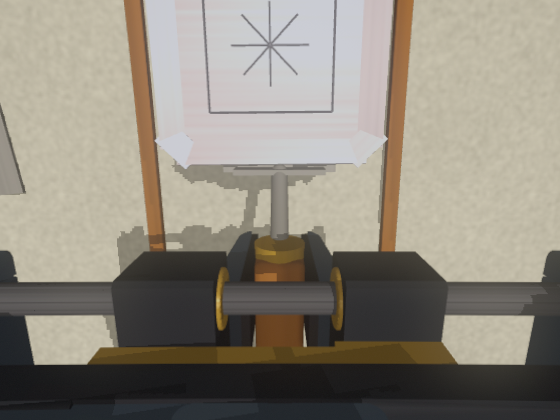

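```bash
python3 - <<'E'
from h import *
i=load("l1")[1]; T=readout.current_ee_pos(); 
for z in (.0925,.096):
    p=unproj(i,[(270,45),(210,112),(334,112),(279.5,168),(178,165),(368,164)],z)-T; print(np.round(1e3*p,1).tolist())
E
```

```text
[[111.2, 3.0, -26.6], [77.9, 35.7, -26.6], [77.9, -31.4, -26.6], [47.8, -1.9, -26.6], [49.4, 54.9, -26.6], [49.9, -51.4, -26.6]]
[[110.4, 2.9, -23.1], [77.8, 35.0, -23.1], [77.8, -30.8, -23.1], [48.1, -1.9, -23.1], [49.8, 53.9, -23.1], [50.3, -50.5, -23.1]]
```

```bash
cat >> h.py <<'E'
u=np.array([np.cos(.14),np.sin(.14),0]); n=np.array([-np.sin(.14),np.cos(.14),0])
def bt(f,l,z,c=(.5625,-.2917,0)): 
    """tip position putting the held tray's centre f ahead of home, l left of centre, blade at z"""
    return np.array(c)+(.005+f+.036)*u+(l-.0043)*n+[0,0,z]
E
python3 - <<'E'
from h import *
P=-.02
robot.movel(tcp(bt(.012,0,.09),.14,P),rot(.14,P),velocity=.14)
robot.movel(tcp(bt(.012,0,.050),.14,P),rot(.14,P),velocity=.05)
robot.sleep(.2); im,i=shot("h1"); print(readout.current_time(),readout.current_contact_force(),readout.current_ee_pos())
hsv=cv2.cvtColor(im,cv2.COLOR_RGB2HSV)
m=(hsv[:,:,1]<90).astype(np.uint8); m[:160]=0; m[240:]=0
k,l,s,c=cv2.connectedComponentsWithStats(m)
for a in range(1,k):
    if s[a,4]>15: print(s[a].tolist(),c[a].round(1).tolist())
E
```

```text
31.75 [-0.20995766 -0.02746144 -4.26584511] [ 0.47151972 -0.30898368  0.07956497]
[0, 160, 560, 80, 34055] [282.0, 202.9]
[189, 183, 17, 16, 204] [196.9, 190.6]
[338, 183, 17, 16, 199] [345.7, 190.7]
```

```bash
python3 - <<'E'
from h import *
i=load("h1")[1]; T=readout.current_ee_pos(); Ri=R.from_euler('z',-.14)
for z in (.036,.042):
    p=Ri.apply(unproj(i,[(196.9,190.6),(345.7,190.7)],z)-T); print(np.round(1e3*p,1).tolist(),np.round(1e3*p.mean(0),1))
a=Ri.apply(unproj(i,[(279.5,168)],.064)-T); print(a*1e3)
print(Ri.apply(np.array([.5625,-.2917,0])-.06*u-T)*1e3)
E
```

```text
[[31.8, 49.0, -43.6], [31.7, -43.1, -43.6]] [ 31.7   3.  -43.6]
[[32.8, 47.6, -37.6], [32.7, -41.9, -37.6]] [ 32.8   2.8 -37.6]
[[ 48.75577956  -2.06042702 -15.56496722]]
[ 32.50194256   4.41890639 -79.56496722]
```

```bash
python3 - <<'E'
from h import *
L=.0006
def go(f,z,p,v,th=None):
    t=tcp(bt(f,L,z),.14,p); h=robot.movel(t,rot(.14,p),velocity=v,threshold=th)
    print(f,z,h,np.round(1e3*(readout.current_ee_pos()-t),1),np.round(readout.current_contact_force(),1),np.round(readout.current_wrist_torque(),2),round(readout.current_time(),1)); return h
go(.006,.040,0,.04)
h=go(.006,.0255,0,.02,3)
zc=readout.current_ee_pos()[2]-ZT; print("contact z",zc)
go(.006,max(zc,.0265)+.0003,0,.02)
E
```

```text
0.006 0.04 False [-0.2  0.2 -0.3] [-0.3  1.2 -4.2] [-0.01  0.3   0.  ] 32.1
0.006 0.0255 True [-0.1  0.   2.2] [-1.3  1.   4.7] [ 0.02 -0.01  0.01] 32.7
contact z 0.027652587974369626
0.006 0.027952587974369628 False [-0.1  0.  -0.2] [ 0.6 -0.6 -2.1] [-0.15  0.18 -0.05] 33.0
```

```bash
python3 - <<'E'
from h import *
L=.0006
def go(f,z,p,v,th=None):
    t=tcp(bt(f,L,z),.14,p); h=robot.movel(t,rot(.14,p),velocity=v,threshold=th)
    print(f,z,h,np.round(1e3*(readout.current_ee_pos()-t),1),np.round(readout.current_contact_force(),1),round(readout.current_time(),1)); return h
for f,v in ((-.004,.03),(-.03,.04),(-.07,.05),(-.09,.04),(-.112,.03)):
    if go(f,.028,0,v,10): break
else:
    go(-.118,.075,0,.1)
    im,i=shot("p1")
E
```

```text
-0.004 0.028 False [-0.3 -0.  -0. ] [-0.2 -0.2 -4.2] 33.5
-0.03 0.028 False [-0. -0.  0.] [-0.5 -0.2 -4.2] 34.3
-0.07 0.028 False [ 0.1 -0.   0. ] [ 0.1 -0.4 -2.6] 35.2
-0.09 0.028 False [-0.1 -0.   0. ] [-0.5 -1.  -3.1] 35.9
-0.112 0.028 False [ 0.1 -0.1  0.1] [-0.9  0.6 -1.9] 36.7
-0.118 0.075 False [-0.1  0.1 -0.2] [-0.4  0.1 -2. ] 37.4
```

View pics/p1.png

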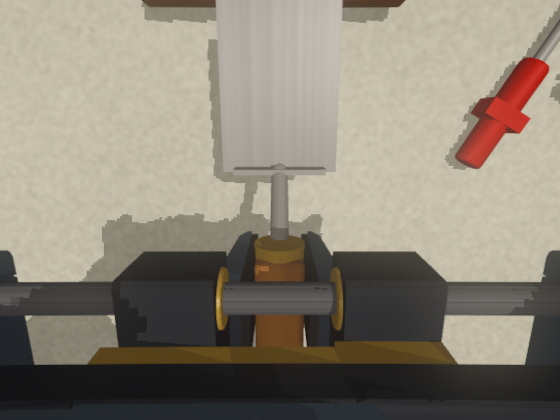

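```bash
python3 - <<'E'
from h import *
y=-.2; tip=np.array([.665,-.02,0])
robot.movel(tcp(bt(-.118,0,.10),.14),velocity=.1)
robot.movel(tcp(tip+[0,0,.10],y),rot(y),velocity=.2)
robot.movel(tcp(tip+[0,0,.006],y),rot(y),velocity=.12)
h=robot.movel(tcp(tip+[0,0,-.002],y),rot(y),velocity=.02,threshold=2)
print(h,readout.current_ee_pos()[2]-ZT,readout.current_contact_force())
robot.movel(tcp(tip+[0,0,0],y),velocity=.02)
robot.open_gripper(); p=readout.current_ee_pos()
robot.movel(p+[0,0,.12],velocity=.2); print(readout.current_time())
robot.move_ptp([.47,-.307,.20],rot(.14)); robot.sleep(.2); im,i=shot("c1"); print(readout.current_time())
hsv=cv2.cvtColor(im,cv2.COLOR_RGB2HSV); S=hsv[:,:,1]
board=((S>110)&(hsv[:,:,0]<25)).astype(np.uint8); board[240:]=0
k,l,s,c=cv2.connectedComponentsWithStats(board); b=1+np.argmax(s[1:,4]); print("board",s[b].tolist())
x0,y0,w,hh=s[b,:4]
m=(S<90).astype(np.uint8)
m[:y0]=0;m[y0+hh:]=0;m[:,:x0]=0;m[:,x0+w:]=0
k,l,s,c=cv2.connectedComponentsWithStats(m)
for a in range(1,k):
    if s[a,4]>20:
        print(s[a].tolist(),c[a].round(1).tolist())
        q=cv2.minAreaRect(np.argwhere(l==a)[:,::-1].astype(np.float32)); print(q)
E
```

```text
True -0.0006279938611998201 [-1.19375922 -0.00955992  3.06846616]
43.3083
44.7917
board [181, 8, 194, 171, 11772]
[241, 8, 73, 1, 73] [277.0, 8.0]
((277.0, 8.0), (72.0, 0.0), 180.0)
[315, 8, 60, 1, 60] [344.5, 8.0]
((344.5, 8.0), (59.0, 0.0), 180.0)
[205, 14, 146, 156, 19295] [277.2, 87.5]
((277.5, 91.5), (145.0, 155.0), 0.0)
[181, 22, 11, 157, 885] [184.1, 124.2]
((186.0, 100.0), (156.0, 10.0), 90.0)
[364, 22, 11, 157, 894] [370.9, 123.8]
((369.0, 100.0), (156.0, 10.0), 90.0)
```

```bash
python3 - <<'E'
from h import *
im,i=load("c1"); hsv=cv2.cvtColor(im,cv2.COLOR_BGR2HSV)
m=(hsv[:,:,1]<90)
for r in (40,70,100,130): 
    d=np.flatnonzero(np.diff(m[r,165:395].astype(int)))+165.5; print(r,d.tolist())
bot=[165-np.argmax(~m[120:176,c][::-1][10:]) if 0 else (120+np.argmax(~m[120:185,c])) for c in range(205,352,5)]
print(bot)
T=readout.current_ee_pos(); Ri=R.from_euler('z',-.14)
f=lambda uv,z:1e3*Ri.apply(unproj(i,uv,z)-T)
g=m.astype(np.uint8)
for r in (40,100,130):
    d=np.flatnonzero(np.diff(m[r,165:395].astype(int)))+165.5
    tr=d[(d>195)&(d<360)]; be=d[(d<195)|(d>360)]
    a=f([(tr[0],r),(tr[-1],r)],.034); b=f([(be[be<250].max(),r),(be[be>250].min(),r)],.028)
    print(r,"tray",a[:,:2].round(1).tolist(),"board",b[:,:2].round(1).tolist(),"mid",a.mean(0)[1].round(2),b.mean(0)[1].round(2))
E
```

```text
40 [182.5, 207.5, 347.5, 372.5]
70 [184.5, 208.5, 345.5, 370.5]
100 [185.5, 210.5, 344.5, 368.5]
130 [188.5, 211.5, 342.5, 366.5]
[np.int64(120), np.int64(120), np.int64(151), np.int64(156), np.int64(161), np.int64(170), np.int64(160), np.int64(160), np.int64(160), np.int64(160), np.int64(160), np.int64(160), np.int64(160), np.int64(160), np.int64(160), np.int64(160), np.int64(160), np.int64(160), np.int64(160), np.int64(160), np.int64(160), np.int64(160), np.int64(160), np.int64(160), np.int64(170), np.int64(160), np.int64(155), np.int64(151), np.int64(120), np.int64(120)]
40 tray [[140.4, 60.7], [140.5, -61.1]] board [[141.5, 83.9], [141.6, -84.2]] mid -0.16 -0.14
100 tray [[90.9, 60.7], [91.0, -60.9]] board [[91.1, 84.9], [91.2, -84.1]] mid -0.13 0.36
130 tray [[64.4, 61.1], [64.5, -60.4]] board [[64.2, 83.9], [64.4, -84.1]] mid 0.35 -0.08
```

```bash
python3 - <<'E'
from h import *
im,i=load("c1"); hsv=cv2.cvtColor(im,cv2.COLOR_BGR2HSV)
T=readout.current_ee_pos(); Ri=R.from_euler('z',-.14)
f=lambda uv,z:(1e3*Ri.apply(unproj(i,uv,z)-T))[0].round(1).tolist()
print("rim near",f((277,159.5),.0335),"far edge",f((277,7.5),.028),"rim far top",f((277,13.5),.034))
for c in (225,228,231,234,237,277,319,322,325,328,331): print(c,hsv[154:184,c,1].tolist(),hsv[154:174,c,2].tolist())
E
```

```text
rim near [37.3, 0.4, -166.4] far edge [167.3, 0.3, -171.9] rim far top [161.1, 0.3, -165.9]
225 [9, 11, 9, 9, 9, 5, 63, 135, 81, 33, 28, 27, 29, 27, 48, 99, 118, 142, 146, 144, 145, 144, 144, 145, 139, 51, 45, 37, 37, 36] [194, 194, 194, 194, 194, 169, 129, 145, 155, 153, 153, 152, 152, 152, 143, 121, 112, 147, 150, 149]
228 [7, 5, 5, 5, 9, 5, 6, 24, 27, 29, 29, 29, 30, 27, 29, 29, 93, 144, 144, 144, 144, 144, 147, 144, 141, 51, 41, 38, 37, 36] [192, 189, 188, 187, 188, 189, 164, 125, 149, 152, 152, 152, 152, 151, 151, 151, 118, 147, 150, 149]
231 [16, 16, 15, 11, 11, 37, 48, 39, 32, 31, 31, 27, 27, 28, 51, 115, 143, 144, 144, 144, 144, 145, 147, 145, 138, 53, 43, 37, 37, 37] [188, 187, 187, 187, 187, 139, 101, 97, 113, 140, 142, 149, 150, 146, 150, 153, 153, 151, 150, 150]
234 [16, 18, 15, 11, 11, 45, 131, 143, 125, 111, 111, 111, 130, 144, 140, 142, 144, 142, 143, 144, 144, 145, 146, 145, 138, 51, 37, 36, 36, 37] [188, 188, 188, 187, 187, 147, 158, 160, 145, 135, 133, 131, 143, 152, 151, 151, 152, 151, 150, 151]
237 [14, 16, 12, 10, 11, 35, 132, 143, 145, 145, 146, 145, 143, 145, 1
[... 890 characters left out ...]
3, 3, 3, 4, 1, 19, 36, 37, 31, 26, 26, 26, 28, 26, 26, 44, 120, 143, 146, 147, 146, 148, 146, 146, 137, 69, 38, 37, 39, 37] [187, 187, 189, 190, 188, 160, 120, 97, 132, 154, 156, 155, 155, 155, 154, 155, 159, 160, 161, 161]
328 [12, 15, 15, 14, 12, 12, 18, 41, 31, 27, 28, 27, 28, 29, 30, 42, 128, 147, 146, 147, 147, 146, 146, 148, 137, 68, 40, 38, 38, 37] [187, 187, 188, 188, 188, 188, 182, 144, 149, 153, 154, 153, 153, 152, 152, 153, 160, 160, 161, 160]
331 [14, 12, 12, 11, 7, 48, 131, 145, 143, 143, 107, 80, 77, 100, 140, 145, 147, 147, 149, 148, 148, 145, 146, 146, 136, 65, 45, 38, 35, 36] [188, 188, 188, 187, 177, 148, 156, 157, 159, 160, 158, 157, 156, 158, 160, 160, 160, 160, 161, 162]
```

```bash
python3 - <<'E'
from h import *
im,i=load("c1")
T=readout.current_ee_pos(); Ri=R.from_euler('z',-.14)
f=lambda uv,z:(1e3*Ri.apply(unproj(i,uv,z)-T))[0].round(2).tolist()
print("rim",f((277,160.),.0316),f((277,160.),.034)); print("board edges",f((277,7.5),.028),f((277,178.4),.028))
for uv in ((227,161.5),(227,169.8),(327,161.3),(327,169.5)): print("pin top far/near",f(uv,.042))
E
```

```text
rim [36.63, 0.4, -168.27] [36.89, 0.38, -165.87]
board edges [167.26, 0.28, -171.87] [18.36, 0.44, -171.87]
pin top far/near [36.3, 46.67, -157.87]
pin top far/near [28.61, 46.96, -157.87]
pin top far/near [36.55, -46.0, -157.87]
pin top far/near [28.95, -46.27, -157.87]
```

```bash
python3 - <<'E'
from h import *
print(robot.job_done(),readout.current_time())
E
```

```text
the job is handed in; nothing more can be done
the job is handed in; nothing more can be done
```

I handed the job in after about 45 s of robot time: the tray is on the board, square, centred to about 0.5 mm and within about 0.3 mm of both pins by the wrist camera, and I set the spatula down on its blade on the open bench, but took no picture of it there after letting go.

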